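# Cover the staining dishes from the pile of covers

### The arm

A 7-joint arm with a two-finger parallel gripper is mounted at the origin on the work surface. World frame = base frame: x ahead of the robot, y to its left, z up, the work surface at z = 0. Lengths are in mm, angles in rad, forces in N, time in s.
With the tool pointing down it reaches from about 425 to 875 mm from the base axis. Payload 4.7 kg.
Tool frame: the origin (TCP) lies midway between the tips of the shut fingers; the grasp point (between the pads) lies env.grip_point_offset behind it (env.grip_point_offset is the distance from the TCP to the grasp point, in mm); z points along the fingers, y is the line along which they close (so a half turn about z gives the same grasp; the last joint's range is limited). The gripper opens to 85 mm and grips with 20 to 120 N. Pads are 22 mm wide; open, the fingers measure 114 mm over their backs; the gripper's body (76 mm by 85 mm) begins 54 mm behind the grasp point. The pads swing forward as they close: fully open they stand 13 mm farther back than shut.
Start: joints at [1.315, 0.321, -0.07, 1.45, 0.023, 1.371, -0.057], TCP at [173.229, -626.511, 231.349] pointing down, gripper open.
Joint ranges: [-2.86, 2.86], [-0.3, 2.09], [-1.38, 1.24], [0.06, 2.45], [-1.56, 4.7], [0.09, 2.05], [-2.69, 2.69]. Speed limits (rad/s): [2.57, 2.57, 3.14, 3.14, 3.14, 3.14, 3.14].

### API

Orientations are given as a unit quaternion [w, x, y, z].
In Python, from plant import env, viewer gives the robot as it stands. The module is installed in compiled form; this text tells all that it offers.
- The arm moves only by the tool step_arm, never from a script. Its argument "rows" is a list of rows, each a list of 7 numbers: the shift along the tool's x, y, z in units of 1000 mm (1.0 is 1000 mm), then the turn, a rotation vector about the tool's x, y, z in units of 180 degrees (1.0 is 180 degrees), then the opening, from 0 (shut) to 1 (fully open). In form: [[tx, ty, tz, ax, ay, az, grip], ...]. A call has 1 to 20 rows; each row is the pose to reach, as a shift and turn from the pose commanded when the call began, along the tool's axes at that moment, turning the shorter way round; what a row does not reach only later rows make up. A row lasts 1/8 s, in which the tool goes at most 62.5 mm and 10.7 degrees, less where a joint would pass 70% of its speed; a pose out of reach is approached as far as the arm can. A call with a number of a shift or a turn outside -1 to 1 is refused whole. A call with a gripper value outside its range is refused whole. The fingers move at their own pace and stop on an object; "newtons" is the grip in N (left out, the last holds). Time passes only in rows, so rows that repeat a pose let the fingers close. It gives the time, the measured TCP pose, the force, the opening and the grip force at its end, in the units of the state.
- env.sense(): the state, without advancing time (a new reading comes with each control period).
- viewer.capture(name): name is "scene" or "top" or "wrist"; returns a dict with "pixels" (384x512x3 uint8, blue, green, red), "depth" (384x512 float32, mm along the optical axis (not along the pixel's ray), 0 where there is no reading), "camera_matrix" (3x3 intrinsics, pixels), "R" (3x3) and "t" (3): a world point X has camera coordinates R X + t. Camera axes: x right, y down, z forward; pixel columns grow to the right and rows downward; lengths in mm; the calibration is good to about 2 mm. A picture is of the moment at which its call begins.
- env.finish_job(): hands the job in; it is judged then, once.
The state is a dict: "time": time; "joints": joint angles; "dq": joint speeds; "joint_efforts": joint torques, N m; "eef_pos": TCP position; "orientation": TCP orientation; "contact_force": force on the tool from outside, world axes, zero at the start; "wrist_torque": the same for the moment, N m; "opening": opening from 0.0 (shut) to 1.0 (fully open); "finger_force": force on a finger pad.
Only numpy, scipy, OpenCV 4.12 (cv2) and the standard library are available. Lean on these libraries where they do the work, as an engineer would, in place of code of your own. Each camera call takes 0.05 s, during which the arm holds its last target. There are 200 camera calls.

### The job

Take the pile of covers apart and put each of the four covers (three are piled up, one lies by itself) on the dish of its own shape and size, so that all four dishes are closed: each cover lying flat on the rim, centred, and the oblong and the square one squared up with their dishes. Set each cover down on its rim, do not drop it, and leave the dropper bottle and the slide box where they stand.

Things in the scene. Friction and masses are not known exactly. Their poses are not given: they have to be found in the camera images.
- oblong_cover: Oblong rectangular cover, 100 x 62 mm. Grey plastic with a white top face, solid, flat above and below, 16 mm thick. Loose. Origin: centre of its underside; z up; x along its long side. Lies flat on the bench, either by itself or as the bottom of the pile.
- wide_round_cover: Large round cover, 68 mm in diameter. Grey plastic with a white top face, solid, flat above and below, 16 mm thick. Loose. Origin: centre of its underside; z up. Lies flat on the bench, either by itself or as the bottom of the pile.
- square_cover: Square cover, 52 x 52 mm. Grey plastic with a white top face, solid, flat above and below, 16 mm thick. Loose. Origin: centre of its underside; z up; x and y parallel to its sides. It is the second of the pile: it lies on the oblong or on the large round cover.
- small_round_cover: Small round cover, 42 mm in diameter. Grey plastic with a white top face, solid, flat above and below, 16 mm thick. Loose. Origin: centre of its underside; z up. It is the top of the pile, on the square cover.
- oblong_dish: Oblong dish, 88 x 50 mm outside, walls 4 mm. Open-topped amber glass dish with a white inner floor, fixed firmly to the bench, empty. A foot 6 mm high stands out 3 mm all round at its bottom. Origin: centre of its underside; z up, rim (flat, where the cover rests) at z = 45 mm; x along its long side.
- wide_round_dish: Large round dish, 56 mm in outer diameter, wall 4 mm. Open-topped amber glass dish with a white inner floor, fixed firmly to the bench, empty. A foot 6 mm high stands out 4 mm all round at its bottom. Origin: centre of its underside; z up, rim (flat, where the cover rests) at z = 55 mm.
- square_dish: Square dish, 42 x 42 mm outside, walls 4 mm. Open-topped amber glass dish with a white inner floor, fixed firmly to the bench, empty. A foot 6 mm high stands out 3 mm all round at its bottom. Origin: centre of its underside; z up, rim (flat, where the cover rests) at z = 65 mm; x and y parallel to its sides.
- small_round_dish: Small round dish, 34 mm in outer diameter, wall 4 mm. Open-topped amber glass dish with a white inner floor, fixed firmly to the bench, empty. A foot 6 mm high stands out 4 mm all round at its bottom. Origin: centre of its underside; z up, rim (flat, where the cover rests) at z = 50 mm.
- dropper_bottle: Bystander: a small loose bottle with a black cap, 32 mm in diameter, 75 mm high, standing amid the work. Origin: centre of its underside; z up.
- slide_box: Bystander: a loose closed blue slide mailer box, 50 (x) by 85 mm, 34 mm high, lying beyond the work. Origin: centre of its underside; z up.
Mind the look-alikes: they are no part of the job. Leave any blue or green look-alike of the wide_round_dish alone.

How it is judged (in metres and radians):
At the end, for the whole second after the job is handed in: Each cover rests on its own dish: centres within 9 mm, underside 3 mm below to 4 mm above rim height, tilt under 0.06 rad, sides of the oblong and square ones within 0.2 rad of the dish sides (half or quarter turns allowed); at rest (horizontal distance between oblong_cover and oblong_dish below 0.009 m and z of oblong_cover in the frame of oblong_dish between 0.042 and 0.049 m and angle between each of oblong_cover, wide_round_cover, square_cover, small_round_cover's own z axis and vertical below 0.06 rad and linear speed of each of oblong_cover, wide_round_cover, square_cover, small_round_cover below 0.02 m/s and angular speed of each of oblong_cover, wide_round_cover, square_cover, small_round_cover below 0.2 rad/s and angle between the x axis of oblong_cover and the x axis of oblong_dish, either way round below 0.2 rad and horizontal distance between wide_round_cover and wide_round_dish below 0.009 m and z of wide_round_cover in the frame of wide_round_dish between 0.052 and 0.059 m and horizontal distance between square_cover and square_dish below 0.009 m and z of square_cover in the frame of square_dish between 0.062 and 0.069 m and (angle between the x axis of square_cover and the x axis of square_dish, either way round below 0.2 rad or angle between the x axis of square_cover and the y axis of square_dish, either way round below 0.2 rad) and horizontal distance between small_round_cover and small_round_dish below 0.009 m and z of small_round_cover in the frame of small_round_dish between 0.047 and 0.054 m); the robot touches nothing.
It fails at once if a cover is dropped on its dish (arrives faster than 0.5 m/s, as after a fall of over about 13 mm) instead of set down ((horizontal distance between oblong_cover and oblong_dish below 0.03 m and z of oblong_cover in the frame of oblong_dish below 0.07 m and linear speed of oblong_cover above 0.5 m/s) or (horizontal distance between wide_round_cover and wide_round_dish below 0.03 m and z of wide_round_cover in the frame of wide_round_dish below 0.08 m and linear speed of wide_round_cover above 0.5 m/s) or (horizontal distance between square_cover and square_dish below 0.03 m and z of square_cover in the frame of square_dish below 0.09 m and linear speed of square_cover above 0.5 m/s) or (horizontal distance between small_round_cover and small_round_dish below 0.03 m and z of small_round_cover in the frame of small_round_dish below 0.075 m and linear speed of small_round_cover above 0.5 m/s)).
It fails at once if the dropper bottle is shifted by more than 25 mm or tipped (distance of dropper_bottle from where it was at the start of the episode above 0.025 m or angle between dropper_bottle's own z axis and vertical above 0.35 rad).
It fails at once if the slide box is shifted by more than 25 mm or tipped (distance of slide_box from where it was at the start of the episode above 0.025 m or angle between slide_box's own z axis and vertical above 0.35 rad).
It also fails if it takes over 115 s, if anything falls off the work surface, if the arm or the gripper's body presses on something with over 40 N, if the wrist force passes 120 N, or if a joint passes its speed limit or range.

## Working session

There is one attempt and no reset: what is moved stays moved. The work goes in short steps, Python scripts to look and compute and a tool call to move; the robot and the scene stay as the last step left them, time stands still between calls to the robot, and variables do not carry over. Pictures are saved under pics/ and viewed, at most 14 in all, crops included, and the job is handed in when it is done.

Besides the shell and the picture viewer there is one more tool, called after "Call:" in YAML: its name, and indented under it one key for each argument. step_arm: Moves the arm, as the interface text tells. Its arguments: {"type":"object","properties":{"rows":{"type":"array"},"newtons":{"type":"number"}},"required":["rows"]}

```bash
mkdir -p pics; cat > h.py <<'E'
from plant import env, viewer
import numpy as np, cv2
def cap(n,f=None):
    d=viewer.capture(n)
    if f: cv2.imwrite('pics/'+f,d['pixels'])
    return d
def pts(d):
    K=d['camera_matrix'];h,w=d['depth'].shape
    u,v=np.meshgrid(np.arange(w),np.arange(h));z=d['depth']
    c=np.stack([(u-K[0,2])/K[0,0]*z,(v-K[1,2])/K[1,1]*z,z],-1)
    return (c-d['t'])@d['R']
def ray(d,px,z):
    K=d['camera_matrix'];r=np.array([(px[0]-K[0,2])/K[0,0],(px[1]-K[1,2])/K[1,1],1])
    r=d['R'].T@r; o=-d['R'].T@d['t']
    return o+r*(z-o[2])/r[2]
E
python3 - <<'E'
from h import *
a=cap('top','top1.png');b=cap('scene','scene1.png')
print(env.sense(),env.grip_point_offset)
for d in(a,b): print(-d['R'].T@d['t'],d['R'][2],(d['depth']>0).mean())
np.save('top1.npy',a,allow_pickle=True)
E
```

```text
{'time': 0.1, 'joints': array([ 1.31508284,  0.32177508, -0.07011113,  1.45156051,  0.02262771,
        1.3708026 , -0.05688151]), 'dq': array([ 1.08212061e-03, -7.16059430e-04, -1.48308917e-04, -5.15914836e-03,
        2.12421668e-05, -3.56799363e-04,  3.57011581e-04]), 'joint_efforts': array([-1.15437579e-04, -4.94876540e+01, -3.84032568e-01, -3.15211236e+01,
        1.30796517e-02,  7.38709874e-03, -1.29638551e-05]), 'eef_pos': array([ 173.08928338, -626.02593351,  230.31230246]), 'orientation': array([-8.61732020e-04,  9.90908310e-01,  1.34536049e-01, -1.73629366e-04]), 'contact_force': array([-0.77246795,  0.05056566, -0.54117901]), 'wrist_torque': array([-0.01174136, -0.04325528,  0.00085616]), 'finger_force': 0.0, 'opening': 0.9998446188308446} 18.700000000000003
[ 469.27948025   -2.25028886 1248.45190753] [ 0.11594634  0.00994627 -0.99320568] 0.996063232421875
[1352.02572282  113.86972058  729.23463343] [-0.74251672 -0.10371214 -0.66174973] 0.9960123697916666
```

View pics/top1.png

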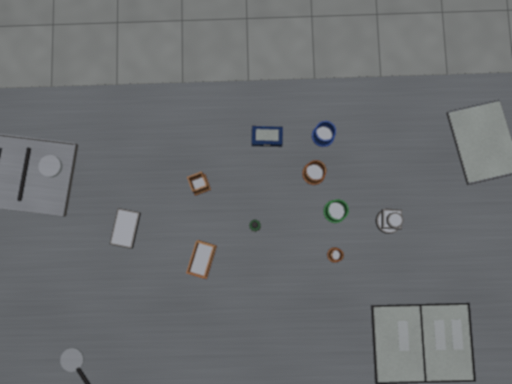

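View pics/scene1.png

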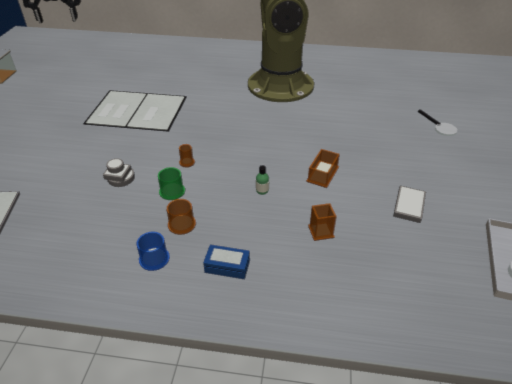

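The top view shows the pile at (392,220), with the oblong cover alone at (125,228). The amber dishes are the oblong at (202,259), square at (199,183), large round at (315,172) and small round at (336,255). Two cups look like the large round dish: blue at (324,133) and green at (336,211). Only the amber one at (315,172) fits the description. The bottle is at (255,225) and the slide box at (267,136).

```bash
python3 - <<'E'
from h import *
d=np.load('top1.npy',allow_pickle=True).item()
P=pts(d);im=d['pixels']
for n,(u,v),r in [('obcov',(125,228),26),('pile',(392,220),22),('obd',(202,259),26),('sqd',(199,183),18),('wrd',(315,172),17),('srd',(336,255),13),('blue',(324,133),16),('green',(336,211),16),('bot',(255,225),12),('box',(267,136),22)]:
    S=P[v-r:v+r,u-r:u+r].reshape(-1,3)
    S=S[S[:,2]>6]; zt=np.percentile(S[:,2],97)
    T=S[S[:,2]>zt-6]
    (c,s,a)=cv2.minAreaRect(T[:,:2].astype(np.float32))
    print(n,'ztop %.1f'%zt,'c',np.round(c,1),'size',np.round(s,1),'ang %.1f'%a, len(T))
    if n=='pile':
        for lo,hi in((42,52),(26,38),(9,20)):
            T=S[(S[:,2]>lo)&(S[:,2]<hi)]; (c,s,a)=cv2.minAreaRect(T[:,:2].astype(np.float32)); print(lo,np.round(c,1),np.round(s,1),a)
c=cv2.resize(im[110:280,170:425],None,fx=3,fy=3,interpolation=cv2.INTER_CUBIC)
cv2.imwrite('pics/c1.png',c)
E
```

```text
obcov ztop 21.5 c [505.4 194.3] size [399.5  99.4] ang 78.1 605
pile ztop 52.8 c [ 498.4 -190.5] size [ 39.3 378.9] ang 14.7 172
42 [ 541.5 -354.8] [39.6 39.1] 89.9810791015625
26 [ 545.  -351.5] [51.8 52.1] 85.47637176513672
9 [ 537.7 -338.5] [65.5 45.9] 15.894805908203125
obd ztop 48.7 c [440.8  94.7] size [180.1  92. ] ang 79.3 160
sqd ztop 69.3 c [564.8  94.5] size [267.5  49.5] ang 34.9 87
wrd ztop 58.9 c [577.4 -96.6] size [ 54.  281.8] ang 59.7 88
srd ztop 53.3 c [ 456.1 -109.4] size [214.9  30.7] ang 88.6 58
blue ztop 59.1 c [644.3 -89.9] size [ 54.4 387.7] ang 55.4 97
green ztop 58.1 c [ 537.5 -113. ] size [ 54.2 254.5] ang 19.6 99
bot ztop 78.0 c [508.    1.1] size [76.1 15.3] ang 16.4 33
box ztop 39.6 c [636.6 -24. ] size [ 83.5 336.1] ang 87.9 410
```

View pics/c1.png

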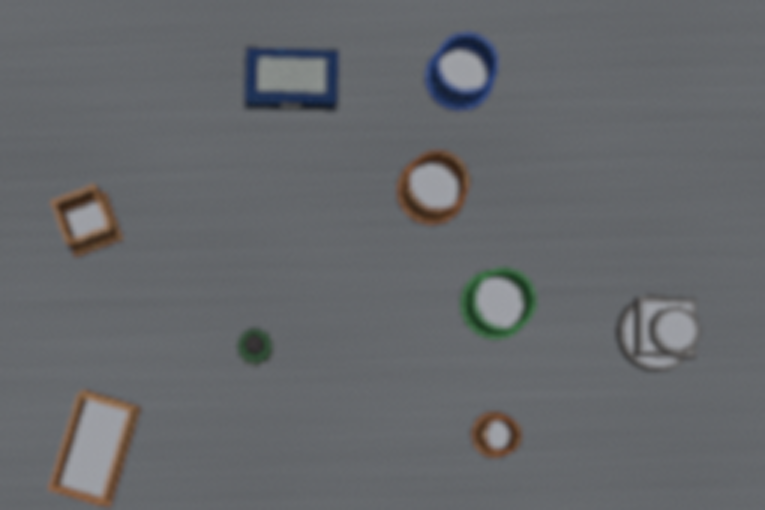

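The crop confirms the amber large round dish at full-image (315,172), distinct from the blue and green cups. The pile is small round on square on large round, each off-centre. Next I refine the numbers.

```bash
python3 - <<'E'
from h import *
d=np.load('top1.npy',allow_pickle=True).item()
P=pts(d);P[d['depth']<=0]=0
tb=P[280:300,150:350,2]; print('table',np.median(tb),tb.std())
for n,(u,v),r,h in [('obcov',(125,228),26,16),('top',(392,220),22,48),('mid',(392,220),22,32),('low',(392,220),22,16),('obd',(202,259),26,45),('sqd',(199,183),18,65),('wrd',(315,172),17,55),('srd',(336,255),13,50),('blue',(324,133),16,55),('green',(336,211),16,55),('bot',(255,225),12,75),('box',(267,136),22,34)]:
    S=P[v-r:v+r,u-r:u+r].reshape(-1,3)
    T=S[(abs(S[:,2]-h-1)<6)]
    (c,s,a)=cv2.minAreaRect(T[:,:2].astype(np.float32)); e=cv2.minEnclosingCircle(T[:,:2].astype(np.float32))
    print(n,'z %.1f'%np.median(T[:,2]),'c',np.round(c,1),'size',np.round(s,1),'ang %.1f'%a,'circ',np.round(e[0],1),'%.1f'%(2*e[1]), len(T))
E
```

```text
table 0.7769151034902912 2.407854051768829
obcov z 16.7 c [540.4 359.4] size [63.4 99.8] ang 77.2 circ [540.2 359. ] 114.2 853
top z 48.9 c [ 541.5 -354.8] size [39.6 39.1] ang 90.0 circ [ 541.2 -354.6] 42.0 204
mid z 32.7 c [ 545.  -351.5] size [51.8 52.1] ang 85.5 circ [ 544.9 -351.6] 70.7 186
low z 17.4 c [ 537.7 -338.5] size [65.5 45.9] ang 15.9 circ [ 541.1 -348. ] 67.6 140
obd z 45.7 c [451.9 154. ] size [50.8 88.1] ang 71.5 circ [451.6 154.4] 98.0 178
sqd z 65.9 c [653.9 157.3] size [43.  42.2] ang 19.5 circ [654.3 156.9] 56.9 104
wrd z 55.4 c [ 676.4 -153.1] size [52.6 54.1] ang 86.8 circ [ 676.7 -154.2] 56.3 105
srd z 50.4 c [ 453.9 -200.4] size [32.9 30.7] ang 88.6 circ [ 454.8 -200.5] 33.8 62
blue z 55.0 c [ 781.3 -184. ] size [53.6 53.5] ang 87.9 circ [ 781.3 -184.5] 56.0 109
green z 54.8 c [ 571.2 -207.1] size [54.  54.9] ang 58.4 circ [ 571.3 -207.2] 56.3 109
bot z 76.6 c [536.8  10.4] size [15.3 13.1] ang 88.4 circ [537.2  10.2] 16.3 33
box z 34.8 c [779.1 -29.2] size [83.7 52.3] ang 88.4 circ [779.  -29.3] 94.8 568
```

```bash
cat >> h.py <<'E'
from scipy.spatial.transform import Rotation as Ro
def plan(*targets):
    """each target x,y,z,yaw(deg of tool y axis, mod 180) -> row numbers from the present pose"""
    s=env.sense(); w,x,y,z=s['orientation']; R=Ro.from_quat([x,y,z,w]); M=R.as_matrix()
    cur=np.degrees(np.arctan2(M[1,1],M[0,1]))
    print('t %.2f'%s['time'],'pos',np.round(s['eef_pos'],1),'yaw %.1f'%cur,'open %.3f'%s['opening'],'F',np.round(s['contact_force'],1),'j7 %.2f'%s['joints'][6])
    for X,Y,Z,yaw in targets:
        yaw=cur+(yaw-cur+90)%180-90; a=np.radians(yaw)
        T=np.array([[-np.sin(a),np.cos(a),0],[np.cos(a),np.sin(a),0],[0,0,-1]]).T
        T=np.column_stack([np.cross([np.cos(a),np.sin(a),0],[0,0,-1]),[np.cos(a),np.sin(a),0],[0,0,-1]])
        rv=(R.inv()*Ro.from_matrix(T)).as_rotvec()/np.pi
        print(np.round(M.T@(np.array([X,Y,Z])-s['eef_pos'])/1000,4),np.round(rv,4))
E
python3 -c "
from h import *
plan((541.4,-354.7,150,85.5),(541.4,-354.7,34,85.5))"
```

```text
t 0.10 pos [ 173.1 -626.   230.3] yaw -74.5 open 1.000 F [-0.8  0.1 -0.5] j7 -0.06
[ 0.4273 -0.1632  0.0806] [-5.000e-04  1.000e-04  1.109e-01]
[ 0.4273 -0.163   0.1966] [-5.000e-04  1.000e-04  1.109e-01]
```

Call:
step_arm:
  rows:
    - [0.427,-0.163,0.08,0,0,0.111,1]
    - [0.427,-0.163,0.08,0,0,0.111,1]
    - [0.427,-0.163,0.08,0,0,0.111,1]
    - [0.427,-0.163,0.08,0,0,0.111,1]
    - [0.427,-0.163,0.08,0,0,0.111,1]
    - [0.427,-0.163,0.08,0,0,0.111,1]
    - [0.427,-0.163,0.08,0,0,0.111,1]
    - [0.427,-0.163,0.08,0,0,0.111,1]
    - [0.427,-0.163,0.08,0,0,0.111,1]
    - [0.427,-0.163,0.08,0,0,0.111,1]
  newtons: 50

```text
time: 1.35
eef_pos: [540.1, -356.8, 151.0]
orientation: [0.0, 0.999, -0.04, -0.001]
contact_force: [0.5, -1.4, -0.3]
opening: 1.001
finger_force: 0.0
```

```bash
python3 - <<'E'
from h import *
d=cap('wrist','w1.png')
P=pts(d);P[d['depth']<=0]=0
print((d['depth']>0).mean(), -d['R'].T@d['t'])
for h in(48,32,16):
    T=P[(abs(P[...,2]-h)<4)&(np.hypot(P[...,0]-541,P[...,1]+352)<45)][:,:2].astype(np.float32)
    print(h,len(T),cv2.minAreaRect(T) if len(T) else '',cv2.minEnclosingCircle(T) if len(T) else '')
plan((541.4,-354.7,34,85.5))
E
```

```text
0.99609375 [ 608.77471435 -363.05936436  293.53684216]
48 1691 ((541.260009765625, -356.0478820800781), (40.70947265625, 40.662601470947266), 79.97171020507812) ((541.0115966796875, -355.92694091796875), 20.895423889160156)
32 1335 ((544.652099609375, -352.8885498046875), (52.108787536621094, 52.20412826538086), 86.1766586303711) ((544.7787475585938, -353.009521484375), 35.26409149169922)
16 572 ((542.1138916015625, -347.41290283203125), (65.69367218017578, 65.2824935913086), 43.267784118652344) ((541.8895874023438, -348.4020690917969), 34.68936538696289)
t 1.40 pos [ 539.9 -357.4  151.3] yaw -94.7 open 1.002 F [-0.1 -0.1  0.4] j7 -1.18
[ 0.0014 -0.003   0.1173] [ 0.0004  0.0003 -0.0009]
```

View pics/w1.png

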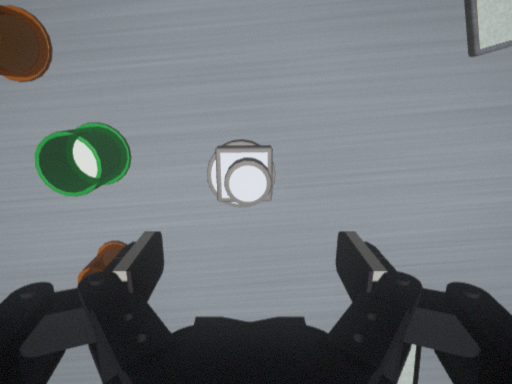

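The wrist view shows the pile at about (245,175), between the fingers' line. It agrees with the top view within 1.5 mm, so I descend and grip the small round cover.

Call:
step_arm:
  rows:
    - [0.0014,-0.0025,0.05,0,0,0,1]
    - [0.0014,-0.0025,0.09,0,0,0,1]
    - [0.0014,-0.0025,0.117,0,0,0,1]
    - [0.0014,-0.0025,0.117,0,0,0,1]
    - [0.0014,-0.0025,0.117,0,0,0,0]
    - [0.0014,-0.0025,0.117,0,0,0,0]
    - [0.0014,-0.0025,0.117,0,0,0,0]
    - [0.0014,-0.0025,0.117,0,0,0,0]
    - [0.0014,-0.0025,0.117,0,0,0,0]
    - [0.0014,-0.0025,0.117,0,0,0,0]
  newtons: 50

```text
time: 2.65
eef_pos: [544.2, -354.1, 36.5]
orientation: [0.001, 0.999, -0.039, 0.001]
contact_force: [-0.4, -1.2, 6.7]
opening: 0.466
finger_force: 50.7
```

```bash
python3 -c "
from h import *
plan((541.4,-354.7,150,85.5),(454.5,-200.5,150,85.5))"
```

```text
t 2.65 pos [ 544.2 -354.1   36.5] yaw -94.5 open 0.466 F [-0.4 -1.2  6.7] j7 -1.21
[-0.0024  0.001  -0.1135] [ 0.0007 -0.0009 -0.0001]
[-0.1012 -0.1459 -0.1141] [ 0.0007 -0.0009 -0.0001]
```

Call:
step_arm:
  rows:
    - [-0.002,0,-0.01,0,0,0,0]
    - [-0.002,0,-0.03,0,0,0,0]
    - [-0.002,0,-0.06,0,0,0,0]
    - [-0.002,0,-0.1,0,0,0,0]
    - [-0.1,-0.145,-0.114,0,0,0,0]
    - [-0.1,-0.145,-0.114,0,0,0,0]
    - [-0.1,-0.145,-0.114,0,0,0,0]
    - [-0.1,-0.145,-0.114,0,0,0,0]
    - [-0.1,-0.145,-0.114,0,0,0,0]
    - [-0.1,-0.145,-0.114,0,0,0,0]

```text
time: 3.9
eef_pos: [455.2, -202.0, 148.7]
orientation: [0.0, 0.999, -0.04, 0.0]
contact_force: [0.2, -0.0, -0.3]
opening: 0.465
finger_force: 50.4
```

```bash
python3 - <<'E'
from h import *
s=env.sense();x,y,z=s['eef_pos']
d=cap('wrist','w2.png')
P=pts(d);P[d['depth']<=0]=0
m=(abs(P[...,0]-x)<60)&(abs(P[...,1]-y)<60)&(P[...,2]>z-30)&(d['pixels'].min(-1)>130)
Q=P[m]; print(len(Q),np.median(Q,0)-[x,y,z], cv2.minEnclosingCircle(Q[:,:2].astype(np.float32)))
m=(abs(P[...,0]-454)<45)&(abs(P[...,1]+200)<45)&(abs(P[...,2]-50)<5); T=P[m][:,:2].astype(np.float32); print('dish',len(T),cv2.minEnclosingCircle(T))
t=cap('top'); Pt=pts(t);Pt[t['depth']<=0]=0
for h in(32,16):
    T=Pt[(abs(Pt[...,2]-h-.8)<5)&(np.hypot(Pt[...,0]-541,Pt[...,1]+352)<45)][:,:2].astype(np.float32)
    print(h,len(T),cv2.minAreaRect(T),cv2.minEnclosingCircle(T))
plan((454.7,-200.5,150,85.5))
E
```

```text
4564 [-1.19600098 -0.89429549 11.73487799] ((462.75933837890625, -220.4034881591797), 41.46202850341797)
dish 526 ((454.6283874511719, -201.29478454589844), 16.975753784179688)
32 379 ((545.3562622070312, -351.68695068359375), (51.8106575012207, 50.8862419128418), 87.64128875732422) ((544.8240966796875, -351.4324951171875), 34.610774993896484)
16 100 ((537.8524169921875, -338.3912353515625), (66.09716033935547, 47.37614822387695), 16.83145523071289) ((541.157470703125, -347.8514099121094), 33.98458480834961)
t 4.00 pos [ 455.  -201.7  148.2] yaw -94.6 open 0.467 F [-0.6 -0.1 -0.5] j7 -1.31
[-0.0004 -0.0012 -0.0018] [-0.0001  0.     -0.0006]
```

View pics/w2.png

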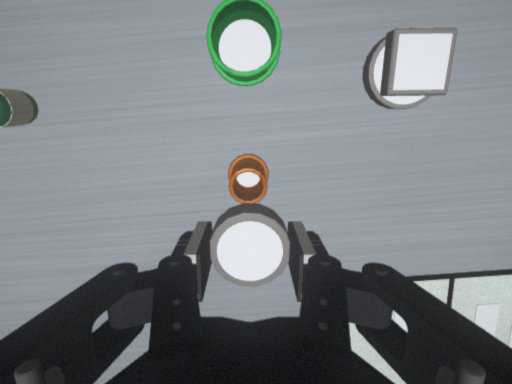

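The wrist picture shows the small cover held level at (250,250), the amber small dish just ahead at (248,180), and the square still on the large round at (415,65). I'll measure the cover's exact offset in the grip.

```bash
cat >> h.py <<'E'
def held(d,seed,ht):
    """white top face in the wrist view: component at seed, rays cast to height ht -> centre, size"""
    m=(d['pixels'].min(-1)>150).astype(np.uint8)
    m=cv2.morphologyEx(m,cv2.MORPH_OPEN,np.ones((5,5)))
    n,l,st,c=cv2.connectedComponentsWithStats(m,connectivity=4)
    k=(l==l[seed[1],seed[0]]).astype(np.uint8)
    ct=max(cv2.findContours(k,cv2.RETR_EXTERNAL,cv2.CHAIN_APPROX_NONE)[0],key=len)[:,0]
    W=np.array([ray(d,p,ht)[:2] for p in ct],np.float32)
    print('depth z',np.median(pts(d)[k>0][:,2]),'rect',cv2.minAreaRect(W),'circ',cv2.minEnclosingCircle(W),'px',k.sum())
E
python3 - <<'E'
from h import *
s=env.sense();d=cap('wrist');held(d,(250,250),s['eef_pos'][2]+11.5);print(s['eef_pos'])
E
```

```text
depth z 160.03120423179857 rect ((451.8367614746094, -202.02658081054688), (33.163639068603516, 33.888023376464844), 85.43789672851562) circ ((451.7710266113281, -202.03981018066406), 17.068201065063477) px 3244
[ 454.955677   -201.70205733  148.24126958]
```

Call:
step_arm:
  rows:
    - [0.0027,-0.0015,0.04,0,0,0,0]
    - [0.0027,-0.0015,0.075,0,0,0,0]
    - [0.0027,-0.0015,0.088,0,0,0,0]
    - [0.0027,-0.0015,0.09,0,0,0,0]
    - [0.0027,-0.0015,0.091,0,0,0,0]
    - [0.0027,-0.0015,0.091,0,0,0,0]

```text
time: 4.8
eef_pos: [458.4, -200.0, 58.5]
orientation: [0.001, 0.999, -0.04, 0.001]
contact_force: [-0.2, 0.3, -0.3]
opening: 0.463
finger_force: 50.4
```

```bash
python3 -c "
from h import *
plan((457.8,-200.4,54.3,85.5))"
```

```text
t 4.80 pos [ 458.4 -200.    58.5] yaw -94.5 open 0.463 F [-0.2  0.3 -0.3] j7 -1.35
[-0.0005  0.0005  0.0042] [ 0.0003 -0.0006 -0.0002]
```

Call:
step_arm:
  rows:
    - [0,0,0.002,0,0,0,0]
    - [0,0,0.0035,0,0,0,0]
    - [0,0,0.0045,0,0,0,0]
    - [0,0,0.0045,0,0,0,0]

```text
time: 5.3
eef_pos: [457.7, -199.7, 54.4]
orientation: [0.0, 0.999, -0.039, 0.0]
contact_force: [-4.0, 1.8, 10.3]
opening: 0.469
finger_force: 51.4
```

Call:
step_arm:
  rows:
    - [0,0,0,0,0,0,0.55]
    - [0,0,0,0,0,0,0.7]
    - [0,0,0,0,0,0,1]
    - [0,0,0,0,0,0,1]
    - [0,0,0,0,0,0,1]
    - [0,0,-0.03,0,0,0,1]
    - [0,0,-0.08,0,0,0,1]
    - [0,0,-0.1,0,0,0,1]
    - [0,0,-0.1,0,0,0,1]

```text
time: 6.42
eef_pos: [458.7, -200.0, 154.4]
orientation: [0.001, 0.999, -0.039, 0.002]
contact_force: [0.3, 0.6, -0.6]
opening: 0.998
finger_force: 0.0
```

```bash
cat >> h.py <<'E'
def flat(d,x,y,h,r,tol=4):
    P=pts(d);P[d['depth']<=0]=0
    m=(np.hypot(P[...,0]-x,P[...,1]-y)<r)&(abs(P[...,2]-h)<tol);T=P[m]
    if len(T)<9: print('none');return
    A=np.c_[T[:,:2]-T[:,:2].mean(0),np.ones(len(T))];f=np.linalg.lstsq(A,T[:,2],rcond=None)[0]
    W=T[:,:2].astype(np.float32)
    print('h',h,'n',len(T),'z %.1f tilt %.3f'%(f[2],np.hypot(*f[:2])),'rect',[np.round(q,1) for q in cv2.minAreaRect(W)],'circ',[np.round(q,1) for q in cv2.minEnclosingCircle(W)])
E
python3 - <<'E'
from h import *
d=cap('wrist');flat(d,454,-201,66,40)
for h in (32,16): flat(d,542,-350,h,50)
plan((545,-352.2,150,86),(545,-352.2,20,86))
E
```

```text
h 66 n 1869 z 66.1 tilt 0.010 rect [array([ 455.5, -200.3]), array([40.2, 40.4]), np.float64(84.6)] circ [array([ 455.3, -200.5]), np.float64(20.9)]
h 32 n 3993 z 32.0 tilt 0.008 rect [array([ 544.6, -352.2]), array([52.8, 51.5]), np.float64(85.5)] circ [array([ 544.5, -352.6]), np.float64(35.7)]
h 16 n 1213 z 15.9 tilt 0.018 rect [array([ 538.4, -339. ]), array([68.4, 48.1]), np.float64(17.5)] circ [array([ 541.3, -346.9]), np.float64(34.8)]
t 6.47 pos [ 457.6 -199.6  152.8] yaw -94.5 open 0.998 F [-0.9  0.7 -0.6] j7 -1.31
[0.0992 0.1452 0.003 ] [ 0.0002 -0.0002 -0.0029]
[0.0991 0.1452 0.133 ] [ 0.0002 -0.0002 -0.0029]
```

Call:
step_arm:
  rows:
    - [0.099,0.145,0.003,0,0,0,1]
    - [0.099,0.145,0.003,0,0,0,1]
    - [0.099,0.145,0.003,0,0,0,1]
    - [0.099,0.145,0.003,0,0,0,1]
    - [0.099,0.145,0.003,0,0,0,1]
    - [0.099,0.145,0.05,0,0,0,1]
    - [0.099,0.145,0.1,0,0,0,1]
    - [0.099,0.145,0.12,0,0,0,1]
    - [0.099,0.145,0.12,0,0,0,1]

```text
time: 7.6
eef_pos: [543.9, -350.4, 31.8]
orientation: [-0.001, 0.999, -0.039, -0.001]
contact_force: [0.9, -0.2, 0.8]
opening: 0.998
finger_force: 0.0
```

```bash
python3 -c "
from h import *
plan((544.8,-352.3,18,85.5))"
```

```text
t 7.60 pos [ 543.9 -350.4   31.8] yaw -94.5 open 0.998 F [ 0.9 -0.2  0.8] j7 -1.22
[0.0011 0.0018 0.0138] [-0.0005  0.0008  0.0002]
```

Call:
step_arm:
  rows:
    - [0.001,0.0015,0.013,0,0,0,1]
    - [0.001,0.0015,0.013,0,0,0,1]
    - [0.001,0.0015,0.013,0,0,0,0]
    - [0.001,0.0015,0.013,0,0,0,0]
    - [0.001,0.0015,0.013,0,0,0,0]
    - [0.001,0.0015,0.013,0,0,0,0]
    - [0.001,0.0015,0.013,0,0,0,0]
  newtons: 50

```text
time: 8.48
eef_pos: [546.4, -353.9, 20.9]
orientation: [0.001, 0.999, -0.039, 0.001]
contact_force: [0.7, -0.1, 5.8]
opening: 0.589
finger_force: 53.2
```

```bash
python3 -c "
from h import *
plan((544.8,-352.3,140,85.5),(640,140,160,109.5))"
```

```text
t 8.47 pos [ 546.4 -353.9   20.9] yaw -94.5 open 0.589 F [ 0.7 -0.1  5.8] j7 -1.22
[-0.0015 -0.0014 -0.1191] [ 0.0003 -0.0006 -0.0001]
[ 0.0546 -0.4996 -0.1395] [ 0.0004 -0.0005 -0.1335]
```

Call:
step_arm:
  rows:
    - [-0.0015,0,-0.01,0,0,0,0]
    - [-0.0015,0,-0.03,0,0,0,0]
    - [-0.0015,0,-0.08,0,0,0,0]
    - [-0.0015,0,-0.13,0,0,0,0]
    - [0.067,-0.517,-0.139,0,0,-0.1335,0]
    - [0.067,-0.517,-0.139,0,0,-0.1335,0]
    - [0.067,-0.517,-0.139,0,0,-0.1335,0]
    - [0.067,-0.517,-0.139,0,0,-0.1335,0]
    - [0.067,-0.517,-0.139,0,0,-0.1335,0]
    - [0.067,-0.517,-0.139,0,0,-0.1335,0]
    - [0.067,-0.517,-0.139,0,0,-0.1335,0]
    - [0.067,-0.517,-0.139,0,0,-0.1335,0]
    - [0.067,-0.517,-0.139,0,0,-0.1335,0]
    - [0.067,-0.517,-0.139,0,0,-0.1335,0]
    - [0.067,-0.517,-0.139,0,0,-0.1335,0]

```text
time: 10.35
eef_pos: [653.5, 153.6, 158.9]
orientation: [0.001, 0.986, 0.168, -0.0]
contact_force: [0.2, -1.3, -0.5]
opening: 0.589
finger_force: 52.6
```

```bash
python3 - <<'E'
from h import *
s=env.sense();print(s['eef_pos'],s['contact_force'])
d=cap('wrist','w3.png');held(d,(250,250),s['eef_pos'][2]+11)
flat(d,s['eef_pos'][0],s['eef_pos'][1],s['eef_pos'][2]+11.5,40,3)
flat(d,654,157,65,40)
t=cap('top')
flat(t,541,-347,16.8,45,5);flat(t,541,-347,33,45,5)
plan((654,157,160,109.5))
E
```

```text
[653.49106125 153.63829018 158.91647342] [ 0.1965181  -1.33510971 -0.47654882]
depth z 170.20027074755558 rect ((651.514892578125, 152.38021850585938), (43.81672286987305, 43.81206512451172), 19.285579681396484) circ ((651.4081420898438, 152.275390625), 30.361766815185547) px 6906
h 170.41647342019974 n 9810 z 170.1 tilt 0.005 rect [array([652.2, 152.5]), array([52.1, 76.4]), np.float64(19.9)] circ [array([655.2, 153.6]), np.float64(38.5)]
h 65 n 533 z 64.8 tilt 0.004 rect [array([661.7, 159.9]), array([26.4, 42.1]), np.float64(19.4)] circ [array([661.9, 159.7]), np.float64(24.2)]
h 16.8 n 486 z 17.0 tilt 0.010 rect [array([ 540.6, -348. ]), array([66.3, 66.8]), np.float64(24.0)] circ [array([ 540.8, -348.8]), np.float64(34.3)]
none
t 10.45 pos [653.6 153.3 158.9] yaw -70.7 open 0.592 F [-0.2 -1.4 -0.7] j7 -1.67
[ 0.0016 -0.0033 -0.0012] [ 0.0006  0.0002 -0.0012]
```

View pics/w3.png

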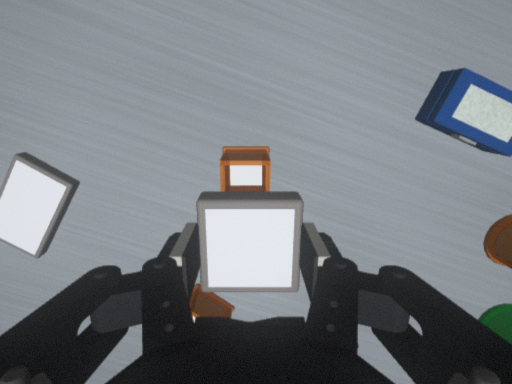

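The square cover is held level at (250,243), with its dish directly ahead at (246,170). Both have yaw about 19.4°.

Call:
step_arm:
  rows:
    - [0.0038,-0.004,0.04,0,0,0,0]
    - [0.0038,-0.004,0.07,0,0,0,0]
    - [0.0038,-0.004,0.081,0,0,0,0]
    - [0.0038,-0.004,0.085,0,0,0,0]
    - [0.0038,-0.004,0.085,0,0,0,0]
    - [0.0038,-0.004,0.085,0,0,0,0]

```text
time: 11.2
eef_pos: [656.3, 161.9, 75.2]
orientation: [0.0, 0.986, 0.169, 0.001]
contact_force: [-0.1, 0.5, -0.7]
opening: 0.585
finger_force: 52.6
```

```bash
python3 -c "
from h import *
plan((655.9,158.4,69.7,109.5))"
```

```text
t 11.20 pos [656.3 161.9  75.2] yaw -70.5 open 0.585 F [-0.1  0.5 -0.7] j7 -1.70
[-0.0015  0.0031  0.0055] [ 0.0001 -0.0007 -0.    ]
```

Call:
step_arm:
  rows:
    - [-0.001,0.0025,0,0,0,0,0]
    - [-0.001,0.0025,0.002,0,0,0,0]
    - [-0.001,0.0025,0.003,0,0,0,0]
    - [-0.001,0.0025,0.003,0,0,0,0]

```text
time: 11.7
eef_pos: [655.1, 159.1, 70.5]
orientation: [0.0, 0.986, 0.169, -0.0]
contact_force: [-0.2, -0.5, -0.2]
opening: 0.592
finger_force: 52.6
```

```bash
python3 -c "
from h import *
s=env.sense();d=cap('wrist')
held(d,(250,243),s['eef_pos'][2]+11.3)
plan((655.9,158.4,69.7,109.5))"
```

```text
depth z 81.84563963994967 rect ((653.057373046875, 157.71922302246094), (43.205528259277344, 43.72088623046875), 19.534870147705078) circ ((653.2081298828125, 157.69764709472656), 30.282672882080078) px 6898
t 11.75 pos [655.2 159.1  70.6] yaw -70.5 open 0.591 F [-0.7  0.6 -0. ] j7 -1.70
[0.0004 0.0009 0.0009] [-0.      0.0001  0.0001]
```

Cover centre is (653.1,157.7) against the dish at (654.1,157.2), which is close enough. I lower until it touches.

Call:
step_arm:
  rows:
    - [0.001,0.0005,0.001,0,0,0,0]
    - [0.001,0.0005,0.002,0,0,0,0]
    - [0.001,0.0005,0.002,0,0,0,0]

```text
time: 12.12
eef_pos: [656.3, 159.1, 70.0]
orientation: [0.0, 0.986, 0.17, -0.0]
contact_force: [-2.5, -1.6, 5.9]
opening: 0.593
finger_force: 53.3
```

Call:
step_arm:
  rows:
    - [0.001,0.0005,0.0,0,0,0,0.65]
    - [0,0,0,0,0,0,0.8]
    - [0,0,0,0,0,0,1]
    - [0,0,0,0,0,0,1]
    - [0,0,0,0,0,0,1]
    - [0,0,-0.03,0,0,0,1]
    - [0,0,-0.07,0,0,0,1]
    - [0,0,-0.09,0,0,0,1]
    - [0,0,-0.09,0,0,0,1]

```text
time: 13.25
eef_pos: [657.3, 159.3, 160.3]
orientation: [0.0, 0.986, 0.169, 0.002]
contact_force: [0.3, 0.1, -1.4]
opening: 1.001
finger_force: 0.0
```

```bash
python3 - <<'E'
from h import *
d=cap('wrist');flat(d,654,157,81,45)
flat(d,540.3,359,16,75,5);flat(d,451.9,154.1,45,60)
plan((540.3,359.2,150,77.2),(540.3,359.2,20,77.2))
E
```

```text
h 81 n 3996 z 81.1 tilt 0.006 rect [array([655.3, 158. ]), array([51.9, 52.1]), np.float64(19.7)] circ [array([655.3, 158.3]), np.float64(35.5)]
h 16 n 5252 z 16.2 tilt 0.011 rect [array([540.9, 359.7]), array([ 62.5, 100.9]), np.float64(77.5)] circ [array([541. , 359.9]), np.float64(57.8)]
h 45 n 88 z 44.1 tilt 0.100 rect [array([489.4, 163.8]), array([ 9.7, 24.3]), np.float64(69.9)] circ [array([489.5, 163.8]), np.float64(12.9)]
t 13.30 pos [656.3 158.8 158.5] yaw -70.5 open 1.004 F [ 0.3 -0.1 -0.1] j7 -1.67
[-0.0425 -0.2276  0.0084] [ 1.000e-04 -0.000e+00  1.795e-01]
[-0.0425 -0.2276  0.1384] [ 1.000e-04 -0.000e+00  1.795e-01]
```

Call:
step_arm:
  rows:
    - [-0.0425,-0.228,0.008,0,0,0.179,1]
    - [-0.0425,-0.228,0.008,0,0,0.179,1]
    - [-0.0425,-0.228,0.008,0,0,0.179,1]
    - [-0.0425,-0.228,0.008,0,0,0.179,1]
    - [-0.0425,-0.228,0.008,0,0,0.179,1]
    - [-0.0425,-0.228,0.05,0,0,0.179,1]
    - [-0.0425,-0.228,0.1,0,0,0.179,1]
    - [-0.0425,-0.228,0.128,0,0,0.179,1]
    - [-0.0425,-0.228,0.13,0,0,0.179,1]
    - [-0.0425,-0.228,0.13,0,0,0.179,1]

```text
time: 14.55
eef_pos: [540.7, 359.2, 29.0]
orientation: [0.0, 0.994, -0.111, 0.0]
contact_force: [-0.2, 0.4, 1.6]
opening: 0.999
finger_force: 0.0
```

```bash
python3 -c "
from h import *
plan((540.6,359.5,2,77.3))"
```

```text
t 14.55 pos [540.7 359.2  29. ] yaw -102.8 open 0.999 F [-0.2  0.4  1.6] j7 -2.62
[-0.0002 -0.0003  0.027 ] [ 0.     -0.     -0.0003]
```

Call:
step_arm:
  rows:
    - [0,0,0.015,0,0,0,1]
    - [0,0,0.025,0,0,0,1]
    - [0,0,0.025,0,0,0,1]
    - [0,0,0.025,0,0,0,0]
    - [0,0,0.025,0,0,0,0]
    - [0,0,0.025,0,0,0,0]
    - [0,0,0.025,0,0,0,0]
    - [0,0,0.025,0,0,0,0]
  newtons: 60

```text
time: 15.55
eef_pos: [540.9, 360.3, 4.8]
orientation: [-0.001, 0.994, -0.111, 0.001]
contact_force: [-0.4, -0.1, 5.4]
opening: 0.705
finger_force: 65.3
```

```bash
python3 -c "
from h import *
plan((540.6,359.5,140,77.3),(451.9,154.2,140,71.5))"
```

```text
t 15.55 pos [540.9 360.3   4.8] yaw -102.7 open 0.705 F [-0.4 -0.1  5.4] j7 -2.63
[ 1.000e-04  6.000e-04 -1.352e-01] [-0.0004 -0.0004 -0.    ]
[-0.0413  0.2204 -0.1355] [-0.0005 -0.0004  0.0322]
```

Call:
step_arm:
  rows:
    - [0,0,-0.01,0,0,0,0]
    - [0,0,-0.03,0,0,0,0]
    - [0,0,-0.08,0,0,0,0]
    - [0,0,-0.13,0,0,0,0]
    - [-0.041,0.22,-0.135,0,0,0.01,0]
    - [-0.041,0.22,-0.135,0,0,0.02,0]
    - [-0.041,0.22,-0.135,0,0,0.032,0]
    - [-0.041,0.22,-0.135,0,0,0.032,0]
    - [-0.041,0.22,-0.135,0,0,0.032,0]
    - [-0.041,0.22,-0.135,0,0,0.032,0]
    - [-0.041,0.22,-0.135,0,0,0.032,0]
    - [-0.041,0.22,-0.135,0,0,0.032,0]

```text
time: 17.05
eef_pos: [451.9, 155.1, 138.7]
orientation: [-0.0, 0.987, -0.16, -0.0]
contact_force: [-0.2, -0.3, -1.0]
opening: 0.705
finger_force: 65.1
```

```bash
python3 - <<'E'
from h import *
s=env.sense();x,y,z=s['eef_pos']
d=cap('wrist','w4.png');held(d,(250,243),z+11.3)
flat(d,x,y,z+11.5,60,3)
flat(d,452,154,45,60)
plan((451.9,154.2,140,71.5))
E
```

```text
depth z 150.23566474128563 rect ((451.90606689453125, 154.29837036132812), (53.652732849121094, 90.1755142211914), 71.6861801147461) circ ((453.73468017578125, 153.6894073486328), 50.69255828857422) px 17565
h 150.21141657197418 n 21549 z 150.1 tilt 0.004 rect [array([454. , 153.6]), array([84.5, 97.8]), np.float64(68.9)] circ [array([452.1, 153.4]), np.float64(57.5)]
h 45 n 392 z 44.9 tilt 0.125 rect [array([491. , 141.3]), array([49.4,  5.8]), np.float64(71.9)] circ [array([491. , 141.3]), np.float64(24.8)]
t 17.10 pos [451.8 154.9 138.6] yaw -108.4 open 0.701 F [-0.9  0.2 -0.2] j7 -2.29
[ 0.0003  0.0007 -0.0014] [-0.      0.0002  0.0006]
```

View pics/w4.png

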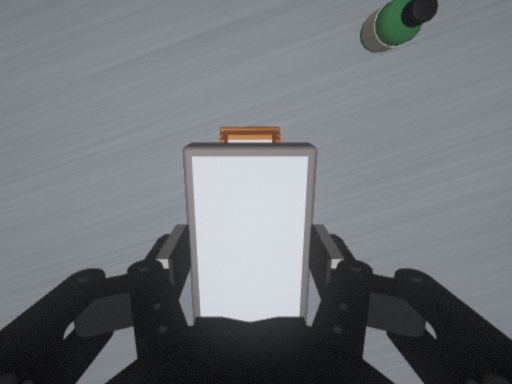

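The oblong cover is held level at (250,235), centred over its dish, whose front edge shows at (250,132). The two are aligned.

Call:
step_arm:
  rows:
    - [0.001,0,0.04,0,0,0,0]
    - [0.001,0,0.07,0,0,0,0]
    - [0.001,0,0.081,0,0,0,0]
    - [0.001,0,0.085,0,0,0,0]
    - [0.001,0,0.085,0,0,0,0]
    - [0.001,0,0.085,0,0,0,0]

```text
time: 17.85
eef_pos: [453.6, 154.0, 54.8]
orientation: [-0.0, 0.987, -0.16, 0.001]
contact_force: [-0.2, 0.5, -0.4]
opening: 0.701
finger_force: 65.1
```

```bash
python3 -c "
from h import *
s=env.sense();d=cap('wrist')
held(d,(250,243),s['eef_pos'][2]+11.3)
plan((452.6,154.4,49.5,71.5))"
```

```text
depth z 66.3580974438439 rect ((453.985595703125, 153.01055908203125), (53.5928955078125, 89.4036636352539), 71.56678009033203) circ ((455.52685546875, 152.54100036621094), 50.63734436035156) px 17549
t 17.90 pos [453.5 153.9  54.7] yaw -108.5 open 0.702 F [-0.1  0.1 -1.6] j7 -2.35
[-0.001  -0.0002  0.0052] [-0.0003 -0.0005  0.0001]
```

Call:
step_arm:
  rows:
    - [-0.001,0,0.002,0,0,0,0]
    - [-0.001,0,0.004,0,0,0,0]
    - [-0.001,0,0.0055,0,0,0,0]
    - [-0.001,0,0.006,0,0,0,0]

```text
time: 18.4
eef_pos: [451.9, 154.0, 49.7]
orientation: [0.001, 0.987, -0.161, -0.0]
contact_force: [-8.3, -2.4, 18.5]
opening: 0.701
finger_force: 67.3
```

Call:
step_arm:
  rows:
    - [0,0,-0.0005,0,0,0,0.75]
    - [0,0,-0.0005,0,0,0,0.9]
    - [0,0,-0.0005,0,0,0,1]
    - [0,0,-0.0005,0,0,0,1]
    - [0,0,-0.03,0,0,0,1]
    - [0,0,-0.08,0,0,0,1]
    - [0,0,-0.11,0,0,0,1]
    - [0,0,-0.11,0,0,0,1]

```text
time: 19.4
eef_pos: [453.6, 154.7, 160.3]
orientation: [-0.001, 0.987, -0.161, 0.003]
contact_force: [0.4, -0.5, -0.1]
opening: 1.002
finger_force: 0.0
```

```bash
python3 - <<'E'
from h import *
d=cap('wrist');flat(d,452,154,61,65)
t=cap('top');flat(t,540.8,-348.5,16.8,45,5)
plan((540.9,-348.5,160,100),(540.9,-348.5,160,85))
E
```

```text
h 61 n 7848 z 61.2 tilt 0.002 rect [array([452.4, 153.2]), array([62.1, 99.1]), np.float64(71.6)] circ [array([452.4, 153. ]), np.float64(57.3)]
h 16.8 n 490 z 16.9 tilt 0.012 rect [array([ 540.6, -347.4]), array([66. , 66.3]), np.float64(20.4)] circ [array([ 540.8, -348.1]), np.float64(33.9)]
t 19.50 pos [451.6 153.9 157.4] yaw -108.5 open 1.002 F [-0.4  0.5  0.1] j7 -2.29
[ 0.2439  0.4482 -0.0025] [ 1.000e-04  1.000e-04 -1.582e-01]
[ 0.2439  0.4482 -0.0025] [ 0.0001  0.0001 -0.0749]
```

Call:
step_arm:
  rows:
    - [0.244,0.448,-0.002,0,0,-0.1,1]
    - [0.244,0.448,-0.002,0,0,-0.1,1]
    - [0.244,0.448,-0.002,0,0,-0.1,1]
    - [0.244,0.448,-0.002,0,0,-0.1,1]
    - [0.244,0.448,-0.002,0,0,-0.1,1]
    - [0.244,0.448,-0.002,0,0,-0.1,1]
    - [0.244,0.448,-0.002,0,0,-0.1,1]
    - [0.244,0.448,-0.002,0,0,-0.1,1]
    - [0.244,0.448,-0.002,0,0,-0.1,1]
    - [0.244,0.448,0.05,0,0,-0.1,1]
    - [0.244,0.448,0.1,0,0,-0.1,1]
    - [0.244,0.448,0.1,0,0,-0.1,1]

```text
time: 21.0
eef_pos: [536.8, -345.5, 51.3]
orientation: [-0.003, 1.0, -0.004, -0.006]
contact_force: [-0.2, 0.3, 0.9]
opening: 1.004
finger_force: 0.0
```

```bash
python3 -c "
from h import *
d=cap('wrist');flat(d,541,-348,16,45)
plan((541.2,-347.9,3,90),(541.2,-347.9,35,90))"
```

```text
h 16 n 7966 z 16.2 tilt 0.003 rect [array([ 541. , -348.9]), array([66.9, 66.9]), np.float64(74.6)] circ [array([ 541. , -349.1]), np.float64(33.9)]
t 21.05 pos [ 539.3 -346.9   55. ] yaw -90.5 open 1.003 F [ 0.2 -0.3  0.5] j7 -1.06
[0.0022 0.0011 0.0519] [-0.001   0.0018 -0.0025]
[0.002  0.001  0.0199] [-0.001   0.0018 -0.0025]
```

Call:
step_arm:
  rows:
    - [0.0015,0.0015,0.02,0,0,0,1]
    - [0.0015,0.0015,0.025,0,0,0,1]
    - [0.0015,0.0015,0.025,0,0,0,1]

```text
time: 21.42
eef_pos: [542.9, -349.8, 33.1]
orientation: [0.0, 1.0, -0.004, 0.0]
contact_force: [0.1, -0.4, 0.7]
opening: 1.001
finger_force: 0.0
```

```bash
python3 -c "
from h import *
plan((541,-348.5,3.5,90))"
```

```text
t 21.43 pos [ 542.9 -349.8   33.1] yaw -90.5 open 1.001 F [ 0.1 -0.4  0.7] j7 -1.07
[-0.0019 -0.0013  0.0296] [ 0.0001 -0.0001 -0.0026]
```

Call:
step_arm:
  rows:
    - [-0.0015,-0.001,0.02,0,0,0,1]
    - [-0.0015,-0.001,0.029,0,0,0,1]
    - [-0.0015,-0.001,0.029,0,0,0,1]
    - [-0.0015,-0.001,0.029,0,0,0,0]
    - [-0.0015,-0.001,0.029,0,0,0,0]
    - [-0.0015,-0.001,0.029,0,0,0,0]
    - [-0.0015,-0.001,0.029,0,0,0,0]
    - [-0.0015,-0.001,0.029,0,0,0,0]
  newtons: 60

```text
time: 22.42
eef_pos: [542.2, -349.3, 5.1]
orientation: [0.001, 1.0, -0.004, 0.001]
contact_force: [-0.1, -0.1, 6.3]
opening: 0.758
finger_force: 66.4
```

```bash
python3 -c "
from h import *
plan((541,-348.5,150,90),(676.6,-153.8,150,90),(676.6,-153.8,150,100))"
```

```text
t 22.43 pos [ 542.2 -349.3    5.1] yaw -90.5 open 0.758 F [-0.1 -0.1  6.3] j7 -1.07
[-0.0009 -0.0006 -0.1449] [ 0.0004 -0.0006 -0.0026]
[ 0.1331 -0.1964 -0.1449] [ 0.0004 -0.0006 -0.0026]
[ 0.1331 -0.1964 -0.1449] [ 0.0005 -0.0006 -0.0582]
```

Call:
step_arm:
  rows:
    - [0,0,-0.01,0,0,0,0]
    - [0,0,-0.03,0,0,0,0]
    - [0,0,-0.08,0,0,0,0]
    - [0,0,-0.13,0,0,0,0]
    - [0.133,-0.196,-0.145,0,0,0,0]
    - [0.133,-0.196,-0.145,0,0,0,0]
    - [0.133,-0.196,-0.145,0,0,0,0]
    - [0.133,-0.196,-0.145,0,0,0,0]
    - [0.133,-0.196,-0.145,0,0,0,0]
    - [0.133,-0.196,-0.145,0,0,0,0]
    - [0.133,-0.196,-0.145,0,0,0,0]
    - [0.133,-0.196,-0.145,0,0,0,0]

```text
time: 23.92
eef_pos: [675.2, -155.7, 149.0]
orientation: [0.0, 1.0, -0.005, -0.0]
contact_force: [-0.6, -0.1, -0.6]
opening: 0.759
finger_force: 66.2
```

```bash
python3 - <<'E'
from h import *
s=env.sense();x,y,z=s['eef_pos']
d=cap('wrist','w5.png');held(d,(250,243),z+11.3)
flat(d,676.6,-153.8,55,40)
plan((676.6,-153.8,150,90))
E
```

```text
depth z 160.13205483842472 rect ((674.19677734375, -156.26235961914062), (59.05934143066406, 58.93397903442383), 89.382568359375) circ ((674.3302001953125, -156.40127563476562), 29.79566764831543) px 10108
h 55 n 440 z 54.7 tilt 0.013 rect [array([ 691.6, -154.2]), array([24.8, 54.2]), np.float64(1.4)] circ [array([ 680.4, -154.4]), np.float64(27.1)]
t 23.98 pos [ 675.3 -155.3  148.9] yaw -90.6 open 0.764 F [-0.3 -0.7 -0.4] j7 -1.43
[ 0.0013 -0.0015 -0.0011] [ 0.0002  0.0001 -0.0033]
```

View pics/w5.png

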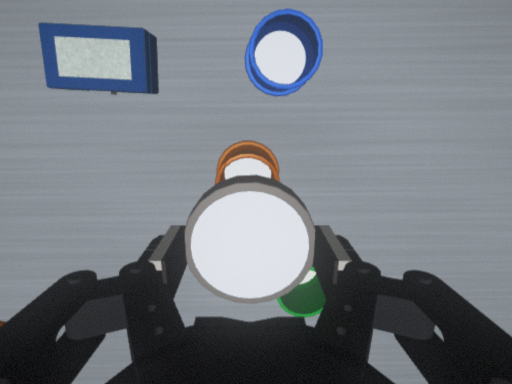

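The large round cover is held level at (250,243). The amber dish is ahead at (248,165), with the blue cup farther on and the green one behind.

Call:
step_arm:
  rows:
    - [0.002,-0.002,0.04,0,0,0,0]
    - [0.002,-0.002,0.07,0,0,0,0]
    - [0.002,-0.002,0.08,0,0,0,0]
    - [0.002,-0.002,0.084,0,0,0,0]
    - [0.002,-0.002,0.084,0,0,0,0]
    - [0.002,-0.002,0.084,0,0,0,0]

```text
time: 24.72
eef_pos: [678.8, -152.1, 66.3]
orientation: [0.0, 1.0, -0.004, 0.001]
contact_force: [0.9, -0.1, -0.3]
opening: 0.757
finger_force: 66.2
```

```bash
python3 -c "
from h import *
s=env.sense();d=cap('wrist')
held(d,(250,243),s['eef_pos'][2]+11.3)
plan((677.3,-153.3,59.6,90))"
```

```text
depth z 77.44936902676264 rect ((677.8211059570312, -152.62100219726562), (59.03409957885742, 58.83323287963867), 89.53150177001953) circ ((677.9656982421875, -152.71041870117188), 29.83946418762207) px 10135
t 24.77 pos [ 678.7 -152.    66.2] yaw -90.5 open 0.756 F [-0.1 -0.6 -0.8] j7 -1.45
[-0.0014  0.0013  0.0066] [ 0.0002 -0.0007 -0.0026]
```

Call:
step_arm:
  rows:
    - [-0.0015,0.001,0.002,0,0,0,0]
    - [-0.0015,0.001,0.004,0,0,0,0]
    - [-0.0015,0.001,0.0055,0,0,0,0]
    - [-0.0015,0.001,0.006,0,0,0,0]
    - [-0.0015,0.001,0.006,0,0,0,0]

```text
time: 25.4
eef_pos: [676.3, -153.0, 60.1]
orientation: [0.0, 1.0, -0.004, -0.0]
contact_force: [-2.8, 0.8, 5.6]
opening: 0.757
finger_force: 67.1
```

In contact at 5.6 N and at the expected height, so I release and retreat.

Call:
step_arm:
  rows:
    - [0,0,0,0,0,0,0.8]
    - [0,0,0,0,0,0,0.9]
    - [0,0,0,0,0,0,1]
    - [0,0,0,0,0,0,1]
    - [0,0,-0.03,0,0,0,1]
    - [0,0,-0.08,0,0,0,1]
    - [0,0,-0.13,0,0,0,1]
    - [0,0,-0.15,0,0,0,1]
    - [0,0,-0.15,0,0,0,1]

```text
time: 26.52
eef_pos: [677.2, -152.9, 210.2]
orientation: [0.0, 1.0, -0.004, 0.001]
contact_force: [0.5, 1.5, -0.5]
opening: 1.001
finger_force: 0.0
```

```bash
python3 - <<'E'
from h import *
d=cap('wrist','w6.png');flat(d,676.4,-154,71,50)
t=cap('top');b=cap('scene','scene2.png')
for x,y,h,r in((454.7,-200.5,66.8,30),(654,157,81.8,42),(452,154,61.8,65)): flat(t,x,y,h,r,5)
flat(d,537,10,76,20);flat(t,537,10,76,20);flat(t,779,-29,34.8,55)
plan()
E
```

```text
h 71 n 3473 z 71.2 tilt 0.002 rect [array([ 676.3, -153.6]), array([66.8, 67.1]), np.float64(19.6)] circ [array([ 676.1, -153.3]), np.float64(34.0)]
none
h 81.8 n 404 z 82.0 tilt 0.006 rect [array([654.7, 157.7]), array([52.5, 51.8]), np.float64(20.7)] circ [array([654.4, 157.3]), np.float64(34.6)]
h 61.8 n 921 z 62.0 tilt 0.009 rect [array([452.1, 153.5]), array([ 62.4, 100.1]), np.float64(71.8)] circ [array([451.8, 153.7]), np.float64(56.6)]
none
h 76 n 30 z 75.5 tilt 0.062 rect [array([536.8,  10.4]), array([15.3, 12.9]), np.float64(89.1)] circ [array([537.2,  10.1]), np.float64(8.1)]
h 34.8 n 514 z 35.0 tilt 0.004 rect [array([778.9, -29.2]), array([83.8, 52.5]), np.float64(88.2)] circ [array([779. , -29.9]), np.float64(47.4)]
t 26.68 pos [ 675.2 -152.6  205.9] yaw -90.5 open 1.000 F [-0.4  0.6 -0.1] j7 -1.43
```

View pics/scene2.png

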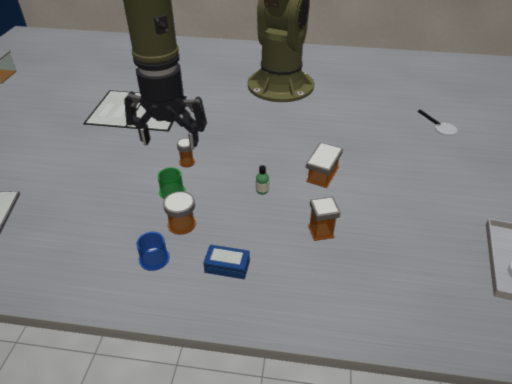

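The scene view shows all four amber dishes closed: small round (186,150), large round (180,212), square (323,215) and oblong (323,163). The bottle and the box haven't moved, and the gripper is clear. The small cover was hidden from the top camera this time, but it measured level and centred after release and still looks so here.

```bash
python3 -c "
from plant import env
print(env.finish_job())"
```

```text
the job is handed in; nothing more can be done
None
```

All four covers are on their own dishes, level and within about 2 mm of centre by my camera measurements; the bottle and slide box did not move, and the job was handed in at about 27 s, with no verdict returned.

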